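Build a sieve column on the drain stand

TASK

Set up the sieve column for washing a sample: press the white receiver cup down onto the drain stand's tapered spigot until it is fully home against the base, then stack on it, in this order, the purple sieve, the yellow sieve and the blue lid, each seated squarely in the rim of the one below. Leave the green sieve, the specimen jar and the culture dish where they are, and let go of the finished column.

Things in the scene. Friction and masses are not known exactly. Their poses are not given: they have to be found in the camera images.
- spigot_foot (a point): The drain stand, fixed: a grey disc 90 mm across, 14 mm thick, with a black upright tapered spigot in its middle, 28 mm tall, 26 mm across at the foot and 14 mm at the nose, ringed by six sprung rubber ribs. Point: on the spigot's axis at its foot, on the disc's upper face, 14 mm above the bench; z up.
- cup_center (a point): White receiver cup, 56 mm across and tall, 80 g, upright. Open top (51 mm wide, 22 mm deep); in its underside a tapered socket, mouth 24.5 mm wide, 30 mm deep. Point: on its axis, half-way up (28 mm); z up. Set loosely on the spigot it stops 5 to 7 mm high; a push of 6 to 12 N takes its underside down to the disc (point 28 mm above the spigot's foot), where friction holds it.
- purple_center (a point): Purple sieve, fine mesh: ring 56 mm across, 46 mm tall, mouth 51 mm wide, 60 g. Its lowest 7 mm is a collar, tapering from 48 to 44 mm, that drops into the mouth of the part below until the ring above it rests on that part's rim. Stands upright. Point: on its axis, half-way up (23 mm above its underside); z up. Home: point 44 mm above the cup's point.
- yellow_center (a point): Yellow sieve, coarse mesh: ring 56 mm across, 46 mm tall, mouth 51 mm wide, 60 g. Its lowest 7 mm is a collar, tapering from 48 to 44 mm, that drops into the mouth of the part below until the ring above it rests on that part's rim. Stands upright. Point: on its axis, half-way up (23 mm above its underside); z up. Home: point 39 mm above the purple one's.
- lid_grip (a point): Blue lid, 55 mm tall, 50 g, upright: a collar 7 mm deep tapering from 48 to 44 mm that drops into the mouth of the part below, a disc 56 mm across and 6 mm thick, and on top a round grip 26 mm across, 42 mm tall. Point: on its axis, half-way up the grip (34 mm above its underside, 21 mm above the disc); z up. Home: point 50 mm above the yellow sieve's.
- spare_center (a point): A spare green sieve, same shape and size as the others (56 mm across, 46 mm tall), loose, not to be used or disturbed. The point is on its axis half-way up.
- jar_center (a point): A closed specimen jar with cream body and red cap, 64 mm across, 59 mm tall, loose, not to be disturbed. The point is on its axis half-way up.
- dish_center (a point): A closed culture dish, pale with a reddish brown middle, 88 mm across, 14 mm tall, loose, not to be disturbed. The point is on its axis half-way up.

How it is judged:
On the way, in this order (a step that is already met when the one before it is completed fails the run):
1. The white cup is pressed fully home on the spigot (z of cup_center in the frame of spigot_foot between 0.0255 and 0.0305 m and horizontal distance between cup_center and spigot_foot below 0.004 m and angle between cup_center's own z axis and vertical below 0.07 rad), for 0.2 s.
2. The purple sieve is seated on the white cup, which is still home (all of step 1 and z of purple_center in the frame of cup_center between 0.0415 and 0.0465 m and horizontal distance between purple_center and cup_center below 0.006 m and angle between purple_center's own z axis and vertical below 0.07 rad), for 0.2 s.
3. The yellow sieve is seated on the purple sieve (all of step 2 and z of yellow_center in the frame of purple_center between 0.0365 and 0.0415 m and horizontal distance between yellow_center and purple_center below 0.006 m and angle between yellow_center's own z axis and vertical below 0.07 rad), for 0.2 s.
4. The blue lid is seated on the yellow sieve (all of step 3 and z of lid_grip in the frame of yellow_center between 0.0475 and 0.0525 m and horizontal distance between lid_grip and yellow_center below 0.006 m and angle between lid_grip's own z axis and vertical below 0.07 rad), for 0.2 s.
At the end, for the whole second after the job is handed in: Cup point 28 mm above the spigot foot, within 4 mm of its axis; purple point 44 mm above the cup's, yellow 39 mm above purple's, lid grip 50 mm above yellow's, each within 6 mm sideways; all heights within 2.5 mm, tilts under 0.07 rad; released and at rest (under 20 mm/s) (all of step 4 and linear speed of each of cup, purple, yellow, lid below 0.02 m/s); the robot touches nothing.
It fails at once if The green sieve is moved by more than 20 mm (distance of spare_center from where it was at the start of the episode above 0.02 m).
It fails at once if The specimen jar is moved by more than 20 mm (distance of jar_center from where it was at the start of the episode above 0.02 m).
It fails at once if The culture dish is moved by more than 20 mm (distance of dish_center from where it was at the start of the episode above 0.02 m).
It also fails if it takes over 115 s, if anything falls off the work surface, if the arm or the gripper's body presses on something with over 40 N, if the wrist force passes 120 N, or if a joint passes its speed limit or range.

ROBOT

A 7-joint arm with a two-finger parallel gripper is mounted at the origin on the work surface. World frame = base frame: x ahead of the robot, y to its left, z up, the work surface at z = 0. Lengths are in m, angles in rad, forces in N, time in s.
With the tool pointing down it reaches from about 0.4 to 0.85 m from the base axis. Payload 4.4 kg.
Tool frame: the origin (TCP) lies on the centre line of the jaws, within the pads' length; the fingertips stand 25 mm ahead of it and the grasp point (between the pads) lies 6 mm ahead of it; y points along the fingers, x is the direction in which the jaws open and shut, and the axes are right-handed (so a half turn about y gives the same grasp; the last joint's range is limited). The gripper opens to 94 mm and grips with 3 to 60 N. Pads are 16 mm wide; open, the fingers measure 119 mm over their backs; the gripper's body (75 mm by 177 mm) begins 78 mm behind the grasp point.
Start: joints at [-1.255, 0.628, 0.038, 1.517, -0.027, 0.996, -0.02], TCP at [0.242, 0.603, 0.23] pointing down, gripper open.
Joint ranges: [-3.06, 3.06], [-0.37, 2.12], [-1.25, 1.32], [0.18, 2.47], [-1.1, 4.24], [0.23, 1.98], [-2.94, 2.94]. Speed limits (rad/s): [2.57, 2.57, 3.14, 3.14, 3.14, 3.14, 3.14].

INTERFACE

Orientations are given as a unit quaternion [w, x, y, z].
In Python, from cell import robot gives the robot as it stands.
- The arm moves only by the tool send_rows, never from a script. Its argument "increments" is a list of rows, each an object with "fingers": the closure, from -1 (fully open) to 1 (shut); "dp": the shift along the tool's x, y, z in m, a list of three; "yaw": the turn about the tool's y in rad. A call has 1 to 20 rows; each row is the pose to reach, as a shift and turn from the pose commanded when the call began, along the tool's axes at that moment; what a row does not reach only later rows make up. A row lasts 1/10 s, in which the tool goes at most 50 mm and 8.59 degrees, less where a joint would pass 70% of its speed; a pose out of reach is approached as far as the arm can. A call with a gripper value outside its range is refused whole. The fingers move at their own pace and stop on an object; the grip force is fixed at half the most. Time passes only in rows, so rows that repeat a pose let the fingers close. It gives the time, the measured TCP pose, the force and the opening at its end, in the units of the state.
- robot.observe(): the state, without advancing time (a new reading comes with each control period).
- robot.get_image(name): name is "scene" or "top" or "wrist"; returns the picture (384x512x3 uint8, red, green, blue); there is no depth.
- robot.get_calibration(name): a dict with "fovy" (degrees; the focal length in pixels is half the picture's height over the tangent of half this angle, whatever the lens; pixels are square), "cx", "cy" (the principal point, pixels), "k1" (the pictures are not rectified: a ray, as slopes to the right and down, at radius r is drawn at 1 + k1 r^2 times it, then the intrinsics apply), "view" (4x4, takes a point from world to camera coordinates); the wrist camera has in their place "T_tool_cam" (4x4, takes a point from camera to tool coordinates, whose origin is the TCP and whose axes are the tool frame's). Camera axes: x right, y up, looking along -z (the intrinsics and any distortion apply to the point x, -y, -z); pixel columns grow to the right and rows downward; lengths in m; the calibration is good to about 2 mm. A picture is of the moment at which its call begins: read the wrist's pose just before it. get_calibration takes no time and is no camera call.
- robot.finish_job(): hands the job in, once; it reports no verdict.
The state is a dict: "time_s": time; "joint_positions": joint angles; "qvel": joint speeds; "tau": joint torques, N m; "tool_pos": TCP position; "orientation": TCP orientation; "force": force on the tool from outside, world axes, zero at the start; "ft_torque": the same for the moment, N m; "gripper_width": opening from 0.0 (shut) to 1.0 (fully open).
Only numpy, scipy, OpenCV 4.12 (cv2) and the standard library are available. Lean on these libraries where they do the work, as an engineer would, in place of code of your own. Each camera call takes 0.05 s, during which the arm holds its last target.

## Working session

There is one attempt and no reset: what is moved stays moved. The work goes in short steps, Python scripts to look and compute and a tool call to move; the robot and the scene stay as the last step left them, time stands still between calls to the robot, and variables do not carry over. Pictures are saved under pics/ and viewed, and the job is handed in when it is done.

Besides the shell and the picture viewer there is one more tool, called after "Request:" as name(argument=value, ...) on one line, values as JSON. send_rows: Moves the arm, as the interface text tells. Its arguments: {"type":"object","properties":{"increments":{"type":"array","items":{"type":"object","properties":{"fingers":{"type":"number"},"dp":{"type":"array","items":{"type":"number"}},"yaw":{"type":"number"}}}}},"required":["increments"]}

```bash
ls; mkdir -p pics
python3 - <<'E'
from cell import robot
import cv2
print(robot.observe())
for n in("scene","top","wrist"):
    im=robot.get_image(n); cv2.imwrite(f"pics/{n}0.png",im[:,:,::-1]); print(n,robot.get_calibration(n))
E
```

```text
pics
{'time_s': 0.0, 'joint_positions': array([-1.2547962 ,  0.62930942,  0.03845894,  1.51834241, -0.02699739,
        0.99631401, -0.02001923]), 'qvel': array([-1.52541457e-03, -7.39384357e-05,  5.24056501e-04,  9.20115955e-04,
       -9.86258942e-05,  3.91317637e-04, -5.18449213e-04]), 'tau': array([ 7.89430505e-04, -5.49720132e+01,  1.14393286e+00, -1.86626387e+01,
       -5.21664717e-02,  2.38111831e-02,  1.69446230e-04]), 'tool_pos': array([0.24193813, 0.60263429, 0.22958638]), 'orientation': array([-0.58541688,  0.58617142,  0.3955    , -0.39657269]), 'force': array([-0.42433653, -0.07423774,  0.69405381]), 'ft_torque': array([0.0131972 , 0.04367191, 0.0148595 ]), 'gripper_width': 1.004129276321989}
scene {'fovy': 54.727232114460676, 'cx': 256.45167558138235, 'cy': 191.32128031386677, 'k1': 0.0359822877455627, 'view': array([[ 0.23748708,  0.97125164,  0.01643617, -0.16313581],
       [-0.66456266,  0.15010916,  0.73199981,  0.3739221 ],
       [ 0.70848879, -0.18476336,  0.68110655, -1.33069985],
       [ 0.        ,  0.        ,  0.        ,  1.        ]])}
top {'fovy': 43.3
[... 212 characters left out ...]
-6.83224165e-03,  7.93708061e-02,
        -5.98147356e-01],
       [-7.93502382e-02,  3.23104417e-03,  9.96841562e-01,
        -1.20073082e+00],
       [ 0.00000000e+00,  0.00000000e+00,  0.00000000e+00,
         1.00000000e+00]])}
wrist {'fovy': 64.07941456616491, 'cx': 257.7427827567726, 'cy': 186.01955123088152, 'k1': -0.06677221606090625, 'T_tool_cam': array([[ 9.99998929e-01, -8.49632737e-04, -1.19203170e-03,
         1.09933841e-03],
       [-9.58857674e-04,  2.35112832e-01, -9.71967611e-01,
        -1.54474197e-01],
       [ 1.10607745e-03,  9.71967713e-01,  2.35111766e-01,
         6.72056644e-02],
       [ 0.00000000e+00,  0.00000000e+00,  0.00000000e+00,
         1.00000000e+00]])}
```

View pics/scene0.png

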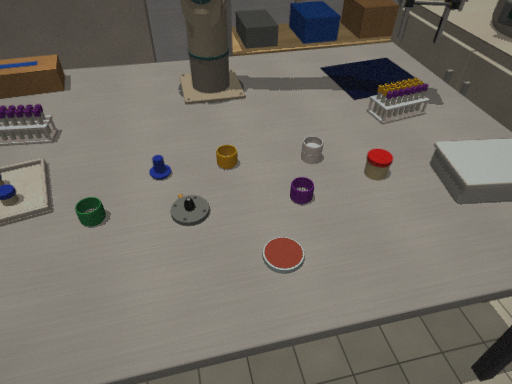

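View pics/top0.png

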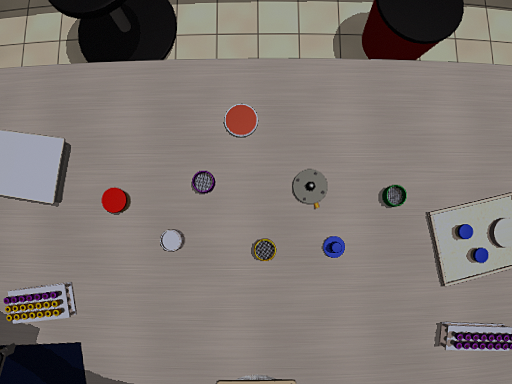

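View pics/wrist0.png

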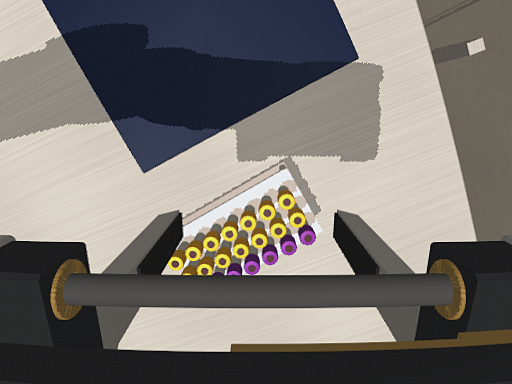

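```bash
cat > h.py <<'E'
import numpy as np, cv2
from cell import robot
from scipy.spatial.transform import Rotation as Ro
def K(c): 
    f=192/np.tan(np.radians(c["fovy"])/2); return f,c["cx"],c["cy"],c["k1"]
def view(n,st=None):
    c=robot.get_calibration(n)
    if n!="wrist": return c,np.array(c["view"])
    T=np.eye(4); T[:3,:3]=R(st); T[:3,3]=st["tool_pos"]
    return c,np.linalg.inv(T@np.array(c["T_tool_cam"]))
def R(st):
    q=st["orientation"]; return Ro.from_quat([q[1],q[2],q[3],q[0]]).as_matrix()
def pix2w(n,u,v,z,st=None):
    c,V=view(n,st); f,cx,cy,k=K(c)
    d=np.array([(u-cx)/f,(v-cy)/f]); rd=np.hypot(*d); r=rd
    for _ in range(50): r=rd/(1+k*r*r)
    d=d*(r/rd if rd>0 else 1)
    dc=np.array([d[0],-d[1],-1]); dw=V[:3,:3].T@dc; o=-V[:3,:3].T@V[:3,3]
    return o+dw*(z-o[2])/dw[2]
def w2pix(n,p,st=None):
    c,V=view(n,st); f,cx,cy,k=K(c)
    p=np.atleast_2d(p); q=p@V[:3,:3].T+V[:3,3]
    s=np.stack([q[:,0]/-q[:,2],-q[:,1]/-q[:,2]],1); r2=(s**2).sum(1,keepdims=True)
    s=s*(1+k*r2); return s*f+[cx,cy]
def circ(n,c,rad,z,st=None):
    a=np.linspace(0,2*np.pi,60); return w2pix(n,np.stack([c[0]+rad*np.cos(a),c[1]+rad*np.sin(a),0*a+z],1),st)
E
python3 - <<'E'
from h import *
st=robot.observe(); print(R(st).round(3))
P=dict(spig=(310,186,.042),cup=(171.5,240,.056),pur=(203.5,182,.046),yel=(264,250,.046),lid=(334,247,.055),green=(394,195,.046),jar=(114,200,.059),dish=(241,120,.014))
for k,(u,v,z) in P.items(): print(k,pix2w("top",u,v,z)[:2].round(4), w2pix("scene",pix2w("top",u,v,z)).round(1))
t=cv2.imread("pics/top0.png"); s=cv2.imread("pics/scene0.png")
w=[cv2.resize(t[int(v)-24:int(v)+24,int(u)-24:int(u)+24],(192,192),interpolation=cv2.INTER_CUBIC) for u,v,z in P.values()]
cv2.imwrite("pics/crops.png",np.vstack([np.hstack(w[:4]),np.hstack(w[4:])]))
cv2.imwrite("pics/sc.png",cv2.resize(s[130:280,60:410],None,fx=2.28,fy=2.28,interpolation=cv2.INTER_CUBIC))
E
```

```text
[[ 0.373 -0.001 -0.928]
 [ 0.928 -0.001  0.373]
 [-0.001 -1.    -0.   ]]
spig [ 0.6009 -0.1387] [[189.  198.1]]
cup [0.4686 0.2055] [[311.8 141.3]]
pur [0.6124 0.1272] [[301.  183.1]]
yel [ 0.4428 -0.0223] [[226.6 149.7]]
lid [ 0.4486 -0.1948] [[159.5 156.9]]
green [ 0.5764 -0.3521] [[ 90.2 204.1]]
jar [0.5678 0.3512] [[379.1 155.2]]
dish [0.7761 0.034 ] [[282.4 251.8]]
```

View pics/crops.png

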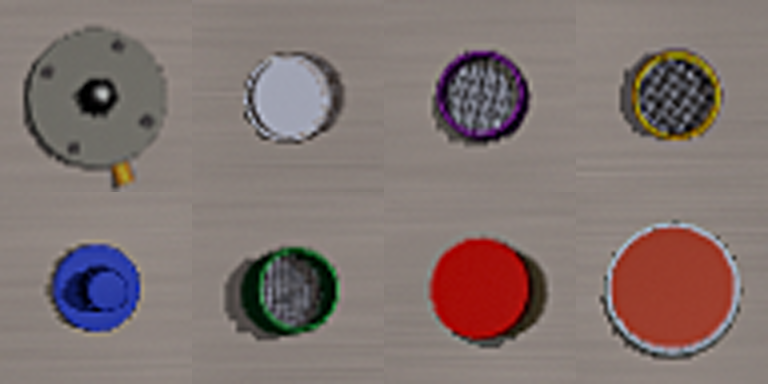

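View pics/sc.png

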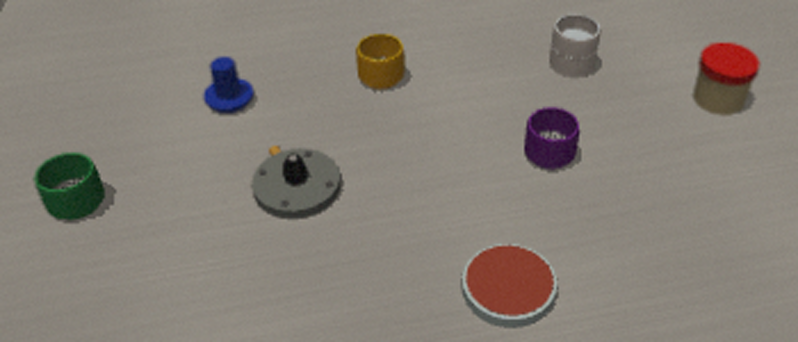

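Run:
```python
from h import *
st=robot.observe()
Rt=np.array([[1,0,0],[0,0,1],[0,-1,0]],float)
print("spig disc",pix2w("top",310,186.5,.014).round(4),"nose",pix2w("top",310.5,185.8,.042).round(4))
cup=np.array([.4686,.2055,.056])
q=Ro.from_matrix(Rt).as_quat(); s=dict(tool_pos=np.array([.4686,.2055,.2]),orientation=q[[3,0,1,2]])
for dy in(0,-.03,-.06):
  for z in (.15,.2,.25):
    s["tool_pos"]=np.array([.4686,.2055+dy,z]); print(dy,z,w2pix("wrist",cup,s),w2pix("wrist",cup+[0.028,0,0],s))
print("move dp tool",R(st).T@(np.array([.4686,.1755,.2])-st["tool_pos"]))
```

```text
spig disc [ 0.602  -0.1419  0.014 ] nose [ 0.6014 -0.14    0.042 ]
0 0.15 [[256.0594193  194.24765135]] [[289.41569175 194.26907325]]
0 0.2 [[256.27872411 181.15129861]] [[284.34287286 181.17811102]]
0 0.25 [[256.43810851 171.64732123]] [[280.65520417 171.67458421]]
-0.03 0.15 [[256.05346247 158.74801312]] [[290.33189818 158.8012916 ]]
-0.03 0.2 [[256.27947545 151.13307393]] [[284.98085385 151.17967964]]
-0.03 0.25 [[256.44223587 145.65359998]] [[281.1255089  145.69406473]]
-0.06 0.15 [[256.05047421 121.35274768]] [[291.23465696 121.44314882]]
-0.06 0.2 [[256.28227923 119.8097379 ]] [[285.60995248 119.87878036]]
-0.06 0.25 [[256.44785674 118.70773748]] [[281.58974308 118.7628764 ]]
move dp tool [-0.31204237  0.03023079 -0.36949586]
```

Request:
send_rows(increments=[{"fingers":-1,"dp":[-0.028,0.0,-0.036],"yaw":0.12},{"fingers":-1,"dp":[-0.057,0.0,-0.072],"yaw":0.24},{"fingers":-1,"dp":[-0.085,0.0,-0.108],"yaw":0.36},{"fingers":-1,"dp":[-0.114,0.0,-0.143],"yaw":0.48},{"fingers":-1,"dp":[-0.142,0.0,-0.179],"yaw":0.6},{"fingers":-1,"dp":[-0.17,0.0,-0.215],"yaw":0.72},{"fingers":-1,"dp":[-0.199,0.0,-0.251],"yaw":0.84},{"fingers":-1,"dp":[-0.227,0.01,-0.287],"yaw":0.96},{"fingers":-1,"dp":[-0.256,0.02,-0.323],"yaw":1.08},{"fingers":-1,"dp":[-0.284,0.03,-0.358],"yaw":1.189},{"fingers":-1,"dp":[-0.284,0.03,-0.358],"yaw":1.189},{"fingers":-1,"dp":[-0.284,0.03,-0.358],"yaw":1.189},{"fingers":-1,"dp":[-0.284,0.03,-0.358],"yaw":1.189}])

```text
time_s: 1.45
tool_pos: [0.4679, 0.2077, 0.2004]
orientation: [0.707, -0.707, -0.001, 0.001]
force: [-0.5, 0.7, 0.7]
gripper_width: 0.999
```

```bash
cat > snap.py <<'E'
import sys
from h import *
def snap(name,tag,pts=[],crop=None,fx=1):
    st=robot.observe(); im=robot.get_image(name)[:,:,::-1].copy()
    cv2.imwrite(f"pics/{tag}_raw.png",im)
    print(round(st["time_s"],2),st["tool_pos"].round(4),R(st).round(3).tolist(),st["force"].round(1),round(float(st["gripper_width"]),3),st["joint_positions"].round(2))
    if fx!=1:
        x0,y0,x1,y1=crop or (0,0,512,384); im=cv2.resize(im[y0:y1,x0:x1],None,fx=fx,fy=fx,interpolation=cv2.INTER_CUBIC)
    else: x0=y0=0
    for p in pts: cv2.polylines(im,[np.int32(((p-[x0,y0])*fx*16).round())],True,(0,255,0),1,cv2.LINE_AA,4)
    cv2.imwrite(f"pics/{tag}.png",im); return st
E
python3 - <<'E'
from snap import *
st=robot.observe()
snap("wrist","w1",[circ("wrist",(.4686,.2055),.028,.056,st)])
E
```

```text
1.45 [0.4679 0.2077 0.2004] [[1.0, -0.001, -0.002], [0.002, 0.001, 1.0], [-0.001, -1.0, 0.001]] [-0.5  0.7  0.7] 0.999 [-0.72  0.5   0.36  1.94 -0.25  0.75 -0.21]
```

View pics/w1.png

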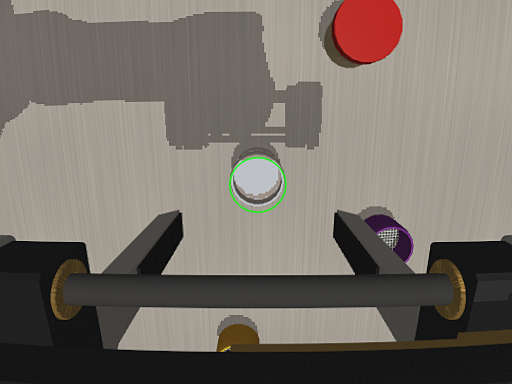

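```bash
python3 -c "
import cv2
im=cv2.imread('pics/w1_raw.png');cv2.imwrite('pics/w1c.png',cv2.resize(im[130:230,200:320],None,fx=6,fy=6,interpolation=cv2.INTER_CUBIC))"
```

```text
(no output)
```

View pics/w1c.png

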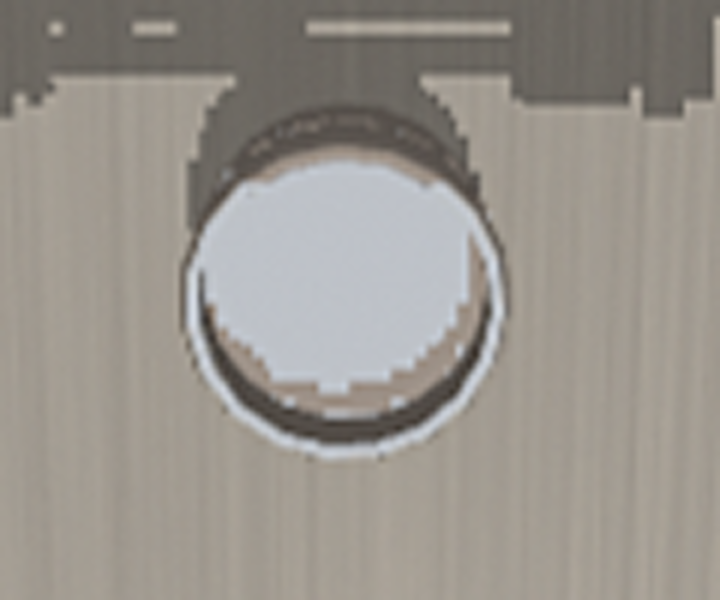

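Run:
```python
from h import *
st=robot.observe()
print(pix2w("wrist",257.7,179.8,.056,st), pix2w("wrist",231,179.8,.056,st), pix2w("wrist",284.3,179.8,.056,st))
print(w2pix("wrist",st["tool_pos"]+R(st)@[0,.006,0],st))
```

```text
[0.46893169 0.21109467 0.056     ] [0.44228344 0.21098368 0.056     ] [0.49547964 0.21121164 0.056     ]
[[255.74149203 237.82623818]]
```

```bash
cat > ov.py <<'E'
from h import *
def ov(n,src,box,fx,pts,out):
    im=cv2.imread(src); x0,y0,x1,y1=box
    im=cv2.resize(im[y0:y1,x0:x1],None,fx=fx,fy=fx,interpolation=cv2.INTER_NEAREST)
    for p,c in pts: cv2.polylines(im,[np.int32(((p+.5-[x0,y0])*fx*16).round())],True,c,1,cv2.LINE_AA,4)
    cv2.imwrite(out,im); return im
G=(0,255,0);Rd=(0,0,255)
E
python3 - <<'E'
from ov import *
def mk(c): return [(circ("scene",c,.028,.056),None),(circ("scene",c,.028,0),None)]
A=[];
for n,box in(("scene",(290,130,335,170)),("top",(150,220,195,260))):
    pts=[(circ(n,(.4686,.2055),.028,z),G) for z in(0,.056)]+[(circ(n,(.4689,.2111),.028,z),Rd) for z in(0,.056)]
    A.append(ov(n,f"pics/{n}0.png",box,8,pts,"pics/x.png"))
cv2.imwrite("pics/ov1.png",np.hstack(A))
E
```

```text
(no output)
```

View pics/ov1.png

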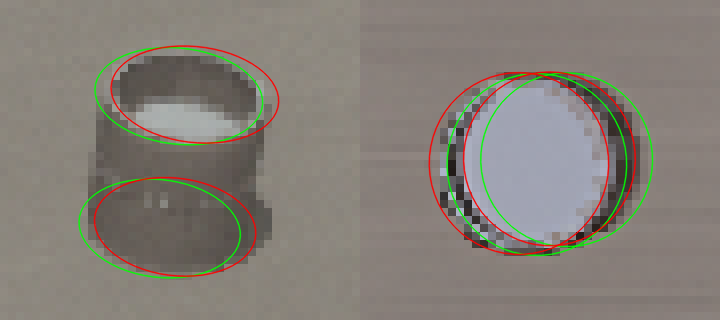

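Request:
send_rows(increments=[{"fingers":-1,"dp":[0.001,0.035,0.003],"yaw":0},{"fingers":-1,"dp":[0.001,0.07,0.003],"yaw":0},{"fingers":-1,"dp":[0.001,0.095,0.003],"yaw":0},{"fingers":-1,"dp":[0.001,0.095,0.003],"yaw":0},{"fingers":-1,"dp":[0.001,0.095,0.003],"yaw":0}])

```text
time_s: 2.0
tool_pos: [0.4693, 0.2103, 0.1058]
orientation: [0.707, -0.707, -0.001, 0.001]
force: [-0.1, -0.4, 1.3]
gripper_width: 1.0
```

Run:
```python
from snap import *
st=robot.observe()
snap("wrist","w2",[circ("wrist",(.469,.2105),.028,.056,st),w2pix("wrist",[[.469,.2105,.056]],st)],(150,100,360,310),3)
print(w2pix("wrist",st["tool_pos"]+R(st)@[0,.006,0],st))
```

```text
2.0 [0.4693 0.2103 0.1058] [[1.0, -0.0, -0.002], [0.002, 0.0, 1.0], [-0.0, -1.0, 0.0]] [-0.1 -0.4  1.3] 1.0 [-0.66  0.64  0.28  2.01 -0.34  0.53 -0.14]
[[255.74399462 237.8312329 ]]
```

View pics/w2.png

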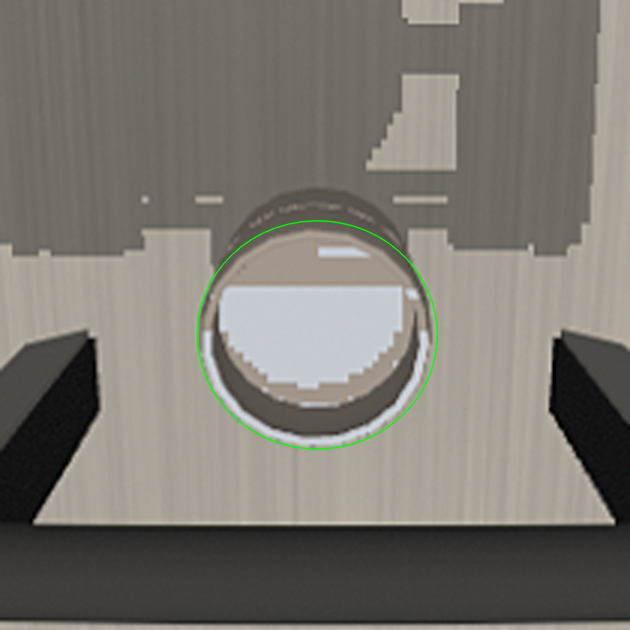

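Request:
send_rows(increments=[{"fingers":-1,"dp":[0,0.03,0],"yaw":0},{"fingers":-1,"dp":[0,0.055,0],"yaw":0},{"fingers":-1,"dp":[0,0.065,0],"yaw":0},{"fingers":-1,"dp":[0,0.065,0],"yaw":0},{"fingers":1,"dp":[0,0.065,0],"yaw":0},{"fingers":1,"dp":[0,0.065,0],"yaw":0},{"fingers":1,"dp":[0,0.065,0],"yaw":0},{"fingers":1,"dp":[0,0.065,0],"yaw":0},{"fingers":1,"dp":[0,0.065,0],"yaw":0},{"fingers":1,"dp":[0,0.065,0],"yaw":0},{"fingers":1,"dp":[0,0.065,0],"yaw":0}])

```text
time_s: 3.15
tool_pos: [0.4695, 0.2093, 0.0407]
orientation: [0.707, -0.707, 0.0, 0.0]
force: [-1.6, -0.2, 4.2]
gripper_width: 0.583
```

Request:
send_rows(increments=[{"fingers":1,"dp":[0,-0.03,0],"yaw":0},{"fingers":1,"dp":[0,-0.07,0],"yaw":0},{"fingers":1,"dp":[0.013,-0.1,-0.04],"yaw":0},{"fingers":1,"dp":[0.026,-0.1,-0.08],"yaw":0},{"fingers":1,"dp":[0.04,-0.1,-0.12],"yaw":0},{"fingers":1,"dp":[0.053,-0.1,-0.16],"yaw":0},{"fingers":1,"dp":[0.066,-0.1,-0.2],"yaw":0},{"fingers":1,"dp":[0.079,-0.1,-0.24],"yaw":0},{"fingers":1,"dp":[0.092,-0.1,-0.28],"yaw":0},{"fingers":1,"dp":[0.106,-0.1,-0.32],"yaw":0},{"fingers":1,"dp":[0.119,-0.1,-0.36],"yaw":0},{"fingers":1,"dp":[0.132,-0.1,-0.4],"yaw":0},{"fingers":1,"dp":[0.132,-0.1,-0.419],"yaw":0},{"fingers":1,"dp":[0.132,-0.1,-0.419],"yaw":0},{"fingers":1,"dp":[0.132,-0.1,-0.419],"yaw":0},{"fingers":1,"dp":[0.132,-0.1,-0.419],"yaw":0}])

```text
time_s: 4.75
tool_pos: [0.6015, -0.2071, 0.1401]
orientation: [0.708, -0.706, -0.001, 0.001]
force: [0.9, 0.3, -0.5]
gripper_width: 0.584
```

Run:
```python
from snap import *
st=robot.observe()
C=(.6015,-.141)
T=st["tool_pos"]
snap("wrist","w3",[circ("wrist",C,.045,.014,st),circ("wrist",C,.007,.042,st),circ("wrist",T[:2],.028,T[2]-.041+.056,st)],(130,20,390,330),1.9)
```

```text
4.75 [ 0.6015 -0.2071  0.1401] [[1.0, -0.001, -0.002], [0.002, 0.002, 1.0], [-0.001, -1.0, 0.002]] [ 0.9  0.3 -0.5] 0.584 [ 0.14  0.73  0.26  1.65 -0.24  0.8   0.5 ]
```

View pics/w3.png

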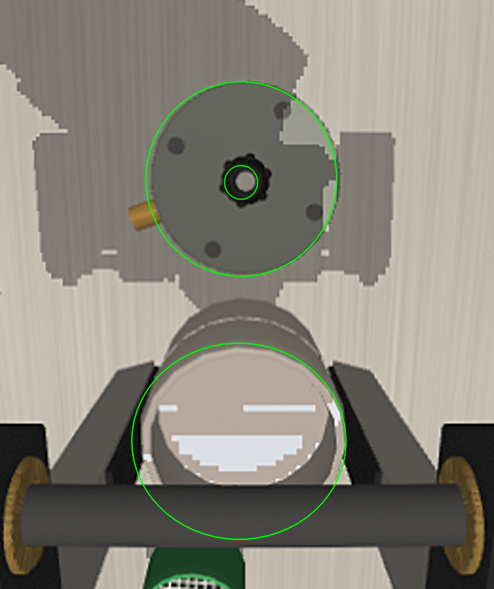

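Request:
send_rows(increments=[{"fingers":1,"dp":[0.001,0.0,0.035],"yaw":0},{"fingers":1,"dp":[0.001,0.01,0.066],"yaw":0},{"fingers":1,"dp":[0.001,0.03,0.066],"yaw":0},{"fingers":1,"dp":[0.001,0.05,0.066],"yaw":0},{"fingers":1,"dp":[0.001,0.055,0.066],"yaw":0},{"fingers":1,"dp":[0.001,0.055,0.066],"yaw":0}])

```text
time_s: 5.4
tool_pos: [0.6021, -0.1425, 0.085]
orientation: [0.707, -0.707, 0.0, 0.001]
force: [0.1, 1.0, -0.3]
gripper_width: 0.579
```

Run:
```python
from snap import *
st=robot.observe();T=st["tool_pos"]
snap("scene","s3",[circ("scene",T[:2],.028,T[2]-.041),circ("scene",T[:2],.028,T[2]+.015),circ("scene",(.6025,-.141),.045,.014)],(140,130,240,230),6)
```

```text
5.4 [ 0.6021 -0.1425  0.085 ] [[1.0, -0.002, -0.001], [0.001, 0.001, 1.0], [-0.002, -1.0, 0.001]] [ 0.1  1.  -0.3] 0.579 [ 0.04  0.78  0.24  1.73 -0.27  0.67  0.43]
```

View pics/s3.png

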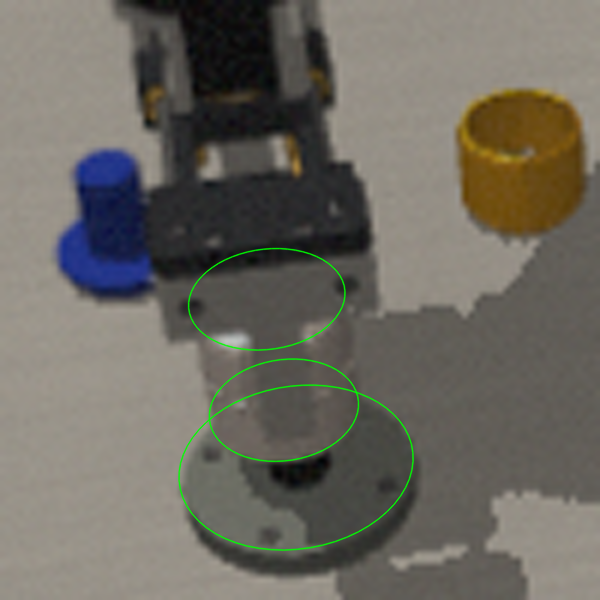

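Request:
send_rows(increments=[{"fingers":1,"dp":[0,0.01,0.001],"yaw":0},{"fingers":1,"dp":[0,0.018,0.001],"yaw":0},{"fingers":1,"dp":[0,0.022,0.001],"yaw":0},{"fingers":1,"dp":[0,0.024,0.001],"yaw":0},{"fingers":1,"dp":[0,0.026,0.001],"yaw":0},{"fingers":1,"dp":[0,0.026,0.001],"yaw":0}])

```text
time_s: 6.05
tool_pos: [0.6024, -0.142, 0.0593]
orientation: [0.707, -0.707, 0.0, 0.0]
force: [-0.6, 3.2, 0.4]
gripper_width: 0.581
```

Request:
send_rows(increments=[{"fingers":1,"dp":[0,0.001,0.001],"yaw":0},{"fingers":1,"dp":[0,0.002,0.001],"yaw":0},{"fingers":1,"dp":[0,0.003,0.001],"yaw":0},{"fingers":1,"dp":[0,0.004,0.001],"yaw":0},{"fingers":1,"dp":[0,0.005,0.001],"yaw":0},{"fingers":1,"dp":[0,0.005,0.001],"yaw":0}])

```text
time_s: 6.65
tool_pos: [0.6025, -0.1416, 0.0552]
orientation: [0.707, -0.707, -0.0, -0.0]
force: [-2.6, 2.6, 7.3]
gripper_width: 0.582
```

Request:
send_rows(increments=[{"fingers":1,"dp":[0,0.001,0],"yaw":0},{"fingers":1,"dp":[0,0.002,0],"yaw":0},{"fingers":1,"dp":[0,0.003,0],"yaw":0},{"fingers":1,"dp":[0,0.004,0],"yaw":0},{"fingers":1,"dp":[0,0.004,0],"yaw":0}])

```text
time_s: 7.15
tool_pos: [0.6026, -0.1412, 0.0544]
orientation: [0.708, -0.707, -0.0, -0.0]
force: [-8.0, 5.0, 31.3]
gripper_width: 0.586
```

Request:
send_rows(increments=[{"fingers":1,"dp":[0,-0.004,0],"yaw":0},{"fingers":-1,"dp":[0,-0.005,0],"yaw":0},{"fingers":-1,"dp":[0,-0.005,0],"yaw":0},{"fingers":-1,"dp":[0,-0.005,0],"yaw":0},{"fingers":-1,"dp":[0,-0.005,0],"yaw":0},{"fingers":-1,"dp":[0,-0.005,0],"yaw":0},{"fingers":-1,"dp":[0,-0.03,0],"yaw":0},{"fingers":-1,"dp":[0,-0.065,0],"yaw":0},{"fingers":-1,"dp":[0,-0.1,-0.01],"yaw":0},{"fingers":-1,"dp":[0,-0.1,-0.05],"yaw":0},{"fingers":-1,"dp":[0,-0.1,-0.07],"yaw":0},{"fingers":-1,"dp":[0,-0.1,-0.07],"yaw":0},{"fingers":-1,"dp":[0,-0.1,-0.07],"yaw":0}])

```text
time_s: 8.45
tool_pos: [0.6023, -0.2113, 0.15]
orientation: [0.707, -0.707, 0.0, -0.0]
force: [0.0, 0.9, 0.1]
gripper_width: 1.002
```

Run:
```python
from snap import *
st=robot.observe()
C=(.6025,-.141)
snap("wrist","w4",[circ("wrist",C,.045,.014,st),circ("wrist",C,.028,.070,st)],(130,20,390,330),1.9)
snap("scene","s4",[circ("scene",C,.028,.014),circ("scene",C,.028,.070)],(150,130,230,230),6)
```

```text
8.45 [ 0.6023 -0.2113  0.15  ] [[1.0, -0.001, 0.001], [-0.001, 0.001, 1.0], [-0.001, -1.0, 0.001]] [0.  0.9 0.1] 1.002 [ 0.14  0.72  0.27  1.63 -0.24  0.82  0.5 ]
8.5 [ 0.6025 -0.21    0.1499] [[1.0, -0.001, -0.001], [0.001, 0.002, 1.0], [-0.001, -1.0, 0.002]] [ 0.4  0.6 -0.8] 1.005 [ 0.14  0.72  0.26  1.63 -0.24  0.82  0.5 ]
```

View pics/w4.png

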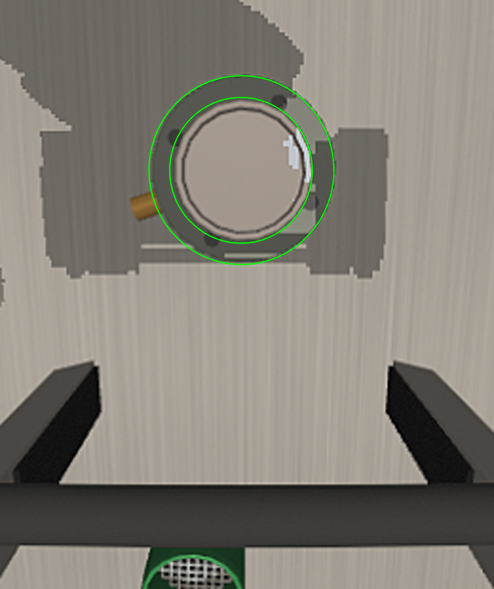

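View pics/s4.png

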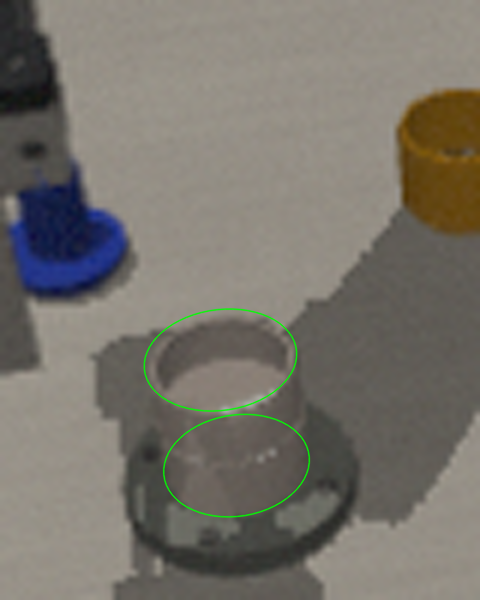

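Request:
send_rows(increments=[{"fingers":-1,"dp":[0.001,0,0.04],"yaw":0},{"fingers":-1,"dp":[0.002,0,0.085],"yaw":0},{"fingers":-1,"dp":[0.004,0,0.13],"yaw":0},{"fingers":-1,"dp":[0.005,0,0.175],"yaw":0},{"fingers":-1,"dp":[0.006,0,0.22],"yaw":0},{"fingers":-1,"dp":[0.008,0,0.265],"yaw":0},{"fingers":-1,"dp":[0.009,0.02,0.31],"yaw":0},{"fingers":-1,"dp":[0.01,0.04,0.337],"yaw":0},{"fingers":-1,"dp":[0.01,0.045,0.337],"yaw":0},{"fingers":-1,"dp":[0.01,0.045,0.337],"yaw":0},{"fingers":-1,"dp":[0.01,0.045,0.337],"yaw":0}])

```text
time_s: 9.65
tool_pos: [0.6127, 0.1241, 0.1058]
orientation: [-0.707, 0.707, -0.0, 0.0]
force: [0.3, 0.3, -0.5]
gripper_width: 1.0
```

Run:
```python
from snap import *
st=robot.observe()
C=(.6124,.1272)
snap("wrist","w5",[circ("wrist",C,.028,.046,st),circ("wrist",C,.001,.046,st)],(150,100,360,310),3)
```

```text
9.65 [0.6127 0.1241 0.1058] [[1.0, 0.0, 0.001], [-0.001, -0.001, 1.0], [0.0, -1.0, -0.001]] [ 0.3  0.3 -0.5] 1.0 [-0.42  0.76  0.28  1.7  -0.3   0.72  0.02]
```

View pics/w5.png

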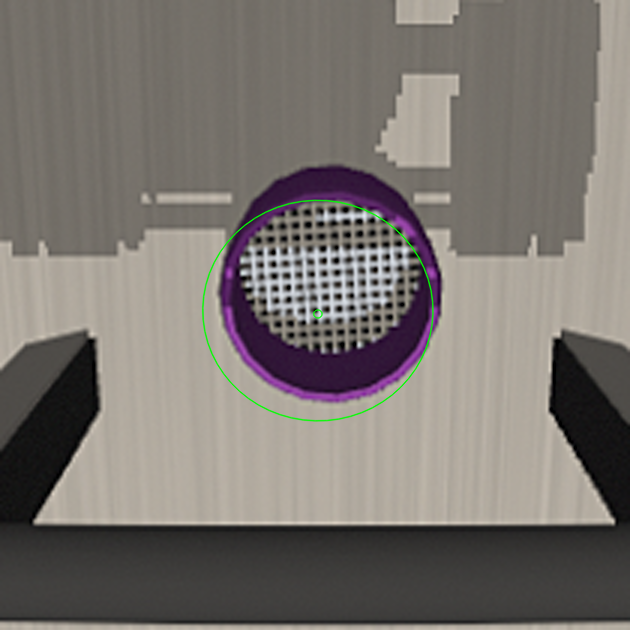

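Request:
send_rows(increments=[{"fingers":-1,"dp":[0.003,0,0.007],"yaw":0},{"fingers":-1,"dp":[0.003,0.01,0.007],"yaw":0},{"fingers":-1,"dp":[0.003,0.02,0.007],"yaw":0},{"fingers":-1,"dp":[0.003,0.02,0.007],"yaw":0},{"fingers":-1,"dp":[0.003,0.02,0.007],"yaw":0}])

```text
time_s: 10.2
tool_pos: [0.6151, 0.1319, 0.0848]
orientation: [-0.707, 0.707, -0.001, -0.0]
force: [0.6, -0.4, 0.6]
gripper_width: 1.003
```

Run:
```python
from snap import *
st=robot.observe()
C=(.6157,.1325)
snap("wrist","w6",[circ("wrist",C,.028,.046,st),circ("wrist",C,.001,.046,st)],(150,100,360,310),3)
```

```text
10.2 [0.6151 0.1319 0.0848] [[1.0, -0.001, 0.0], [-0.0, -0.0, 1.0], [-0.001, -1.0, -0.0]] [ 0.6 -0.4  0.6] 1.003 [-0.42  0.8   0.27  1.7  -0.31  0.69  0.01]
```

View pics/w6.png

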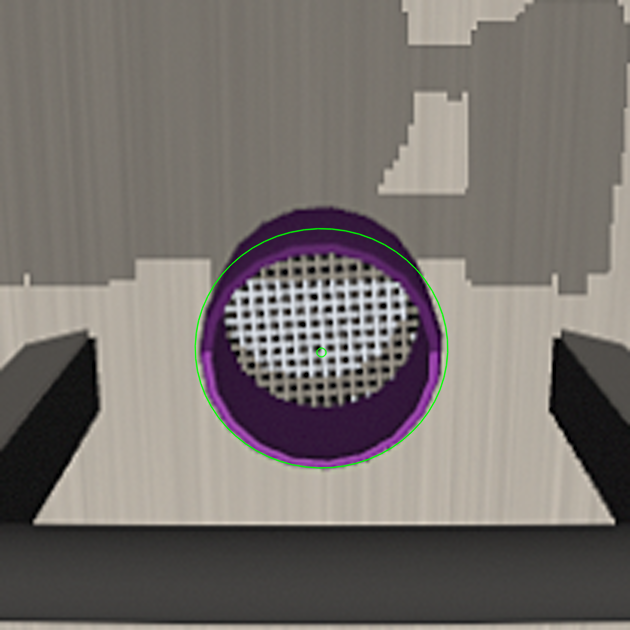

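Request:
send_rows(increments=[{"fingers":-1,"dp":[0,0.03,0],"yaw":0},{"fingers":-1,"dp":[0,0.049,0],"yaw":0},{"fingers":-1,"dp":[0,0.049,0],"yaw":0},{"fingers":1,"dp":[0,0.049,0],"yaw":0},{"fingers":1,"dp":[0,0.049,0],"yaw":0},{"fingers":1,"dp":[0,0.049,0],"yaw":0},{"fingers":1,"dp":[0,0.049,0],"yaw":0},{"fingers":1,"dp":[0,0.049,0],"yaw":0},{"fingers":1,"dp":[0,0.049,0],"yaw":0},{"fingers":1,"dp":[0,0.049,0],"yaw":0}])

```text
time_s: 11.25
tool_pos: [0.6157, 0.1324, 0.037]
orientation: [0.707, -0.707, -0.0, -0.0]
force: [-1.4, -0.0, 4.8]
gripper_width: 0.598
```

Request:
send_rows(increments=[{"fingers":1,"dp":[0,-0.03,0],"yaw":0},{"fingers":1,"dp":[0,-0.07,0],"yaw":0},{"fingers":1,"dp":[-0.001,-0.105,-0.02],"yaw":0},{"fingers":1,"dp":[-0.003,-0.11,-0.06],"yaw":0},{"fingers":1,"dp":[-0.005,-0.11,-0.1],"yaw":0},{"fingers":1,"dp":[-0.007,-0.11,-0.14],"yaw":0},{"fingers":1,"dp":[-0.009,-0.11,-0.18],"yaw":0},{"fingers":1,"dp":[-0.01,-0.11,-0.22],"yaw":0},{"fingers":1,"dp":[-0.012,-0.11,-0.26],"yaw":0},{"fingers":1,"dp":[-0.013,-0.11,-0.3],"yaw":0},{"fingers":1,"dp":[-0.013,-0.11,-0.335],"yaw":0},{"fingers":1,"dp":[-0.013,-0.11,-0.343],"yaw":0},{"fingers":1,"dp":[-0.013,-0.11,-0.343],"yaw":0},{"fingers":1,"dp":[-0.013,-0.11,-0.343],"yaw":0},{"fingers":1,"dp":[-0.013,-0.11,-0.343],"yaw":0}])

```text
time_s: 12.75
tool_pos: [0.603, -0.208, 0.1462]
orientation: [0.708, -0.706, -0.001, 0.001]
force: [0.3, -0.2, -0.5]
gripper_width: 0.597
```

Run:
```python
from snap import *
st=robot.observe()
C=(.6025,-.141);T=st["tool_pos"]
snap("wrist","w7",[circ("wrist",C,.028,.070,st),circ("wrist",T[:2],.028,T[2]-.037+.046,st)],(130,20,390,330),1.9)
```

```text
12.75 [ 0.603  -0.208   0.1462] [[1.0, -0.0, -0.003], [0.003, 0.002, 1.0], [-0.0, -1.0, 0.002]] [ 0.3 -0.2 -0.5] 0.597 [ 0.13  0.72  0.26  1.64 -0.24  0.82  0.5 ]
```

View pics/w7.png

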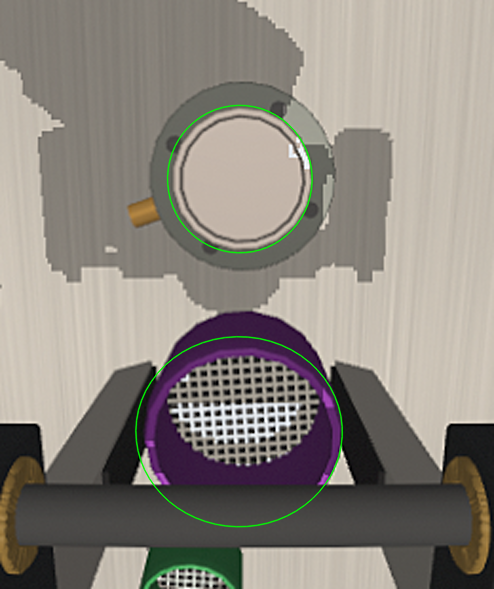

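Request:
send_rows(increments=[{"fingers":1,"dp":[-0.001,0.0,0.04],"yaw":0},{"fingers":1,"dp":[-0.001,0.01,0.07],"yaw":0},{"fingers":1,"dp":[-0.001,0.025,0.07],"yaw":0},{"fingers":1,"dp":[-0.001,0.032,0.07],"yaw":0},{"fingers":1,"dp":[-0.001,0.032,0.07],"yaw":0},{"fingers":1,"dp":[-0.001,0.032,0.07],"yaw":0},{"fingers":1,"dp":[-0.001,0.032,0.07],"yaw":0}])

```text
time_s: 13.5
tool_pos: [0.6018, -0.1421, 0.115]
orientation: [-0.707, 0.707, -0.0, 0.001]
force: [0.5, 0.7, -0.6]
gripper_width: 0.598
```

Run:
```python
from snap import *
st=robot.observe()
C=(.6025,-.141);T=st["tool_pos"]
snap("wrist","w8",[circ("wrist",C,.028,.070,st),circ("wrist",T[:2],.028,T[2]-.037+.046,st)],(130,100,390,330),2.3)
snap("scene","s8",[],(150,130,230,230),6)
```

```text
13.5 [ 0.6018 -0.1421  0.115 ] [[1.0, 0.001, 0.002], [-0.002, -0.001, 1.0], [0.001, -1.0, -0.001]] [ 0.5  0.7 -0.6] 0.598 [ 0.03  0.74  0.26  1.72 -0.26  0.72  0.42]
13.55 [ 0.6018 -0.1419  0.115 ] [[1.0, 0.001, 0.001], [-0.001, -0.001, 1.0], [0.001, -1.0, -0.001]] [-0.1  0.2 -0.6] 0.595 [ 0.03  0.74  0.26  1.72 -0.26  0.72  0.42]
```

View pics/w8.png

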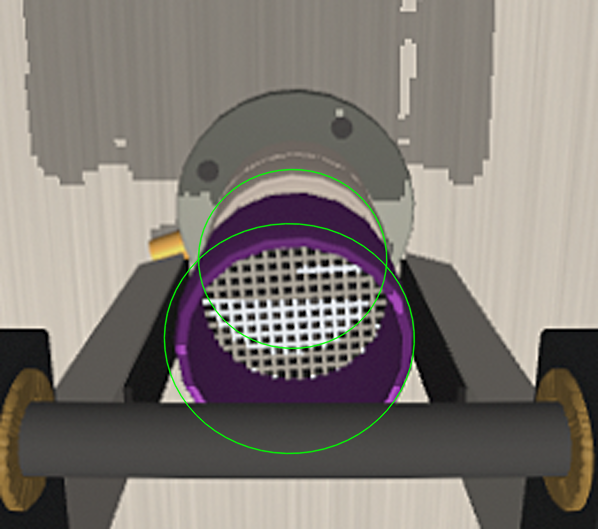

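View pics/s8.png

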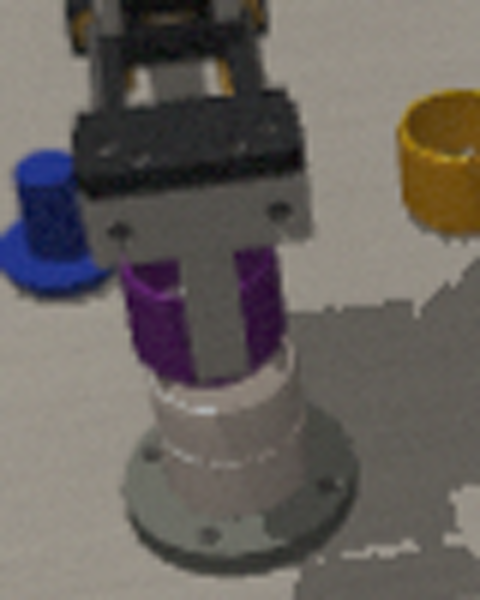

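Request:
send_rows(increments=[{"fingers":1,"dp":[0.0,0.0,0.003],"yaw":0},{"fingers":1,"dp":[0.0,0.003,0.003],"yaw":0},{"fingers":1,"dp":[0.0,0.006,0.003],"yaw":0},{"fingers":1,"dp":[0.0,0.008,0.003],"yaw":0},{"fingers":1,"dp":[0.0,0.01,0.003],"yaw":0},{"fingers":1,"dp":[0.0,0.012,0.003],"yaw":0},{"fingers":1,"dp":[0.0,0.012,0.003],"yaw":0}])

```text
time_s: 14.3
tool_pos: [0.6018, -0.1382, 0.1023]
orientation: [-0.707, 0.707, 0.0, 0.0]
force: [1.2, -1.2, -0.2]
gripper_width: 0.6
```

Request:
send_rows(increments=[{"fingers":1,"dp":[0.0,0.001,-0.001],"yaw":0},{"fingers":1,"dp":[0.0,0.002,-0.001],"yaw":0},{"fingers":1,"dp":[0.0,0.003,-0.001],"yaw":0},{"fingers":1,"dp":[0.0,0.003,-0.001],"yaw":0}])

```text
time_s: 14.7
tool_pos: [0.6021, -0.1388, 0.1002]
orientation: [-0.707, 0.707, 0.0, 0.0]
force: [0.5, 0.1, 5.1]
gripper_width: 0.597
```

Request:
send_rows(increments=[{"fingers":-1,"dp":[0,0,0],"yaw":0},{"fingers":-1,"dp":[0,0,0],"yaw":0},{"fingers":-1,"dp":[0,0,0],"yaw":0},{"fingers":-1,"dp":[0,0,0],"yaw":0},{"fingers":-1,"dp":[0,-0.001,0],"yaw":0},{"fingers":-1,"dp":[0,-0.03,0],"yaw":0},{"fingers":-1,"dp":[0,-0.065,0],"yaw":0},{"fingers":-1,"dp":[0,-0.1,-0.01],"yaw":0},{"fingers":-1,"dp":[0,-0.1,-0.05],"yaw":0},{"fingers":-1,"dp":[0,-0.1,-0.07],"yaw":0},{"fingers":-1,"dp":[0,-0.1,-0.07],"yaw":0},{"fingers":-1,"dp":[0,-0.1,-0.07],"yaw":0}])

```text
time_s: 15.9
tool_pos: [0.6013, -0.2081, 0.1991]
orientation: [0.708, -0.707, 0.0, -0.0]
force: [-0.8, -0.5, -0.0]
gripper_width: 1.001
```

Run:
```python
from snap import *
st=robot.observe()
C=(.6025,-.141);T=st["tool_pos"]
snap("wrist","w9",[circ("wrist",C,.045,.014,st),circ("wrist",C,.028,.109,st)],(130,20,390,330),1.9)
snap("scene","s9",[circ("scene",C,.028,.109)],(150,110,230,210),6)
```

```text
15.9 [ 0.6013 -0.2081  0.1991] [[1.0, -0.001, 0.001], [-0.001, 0.001, 1.0], [-0.001, -1.0, 0.001]] [-0.8 -0.5 -0. ] 1.001 [ 0.12  0.66  0.29  1.6  -0.22  0.92  0.49]
15.95 [ 0.6016 -0.207   0.199 ] [[1.0, -0.001, -0.001], [0.001, 0.002, 1.0], [-0.001, -1.0, 0.002]] [-0.6  0.1  0.3] 0.998 [ 0.12  0.66  0.29  1.6  -0.22  0.92  0.49]
```

View pics/w9.png

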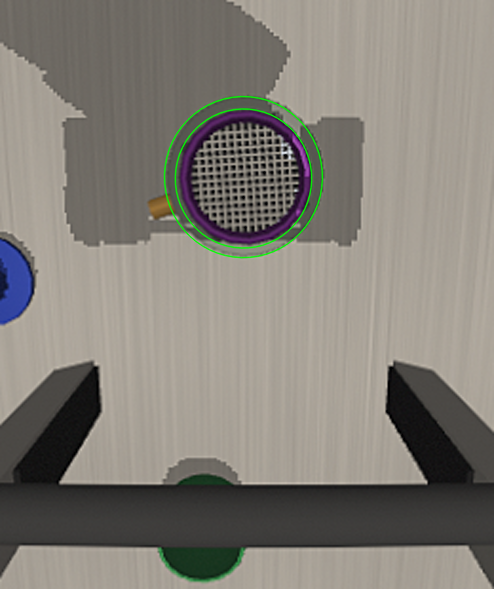

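View pics/s9.png

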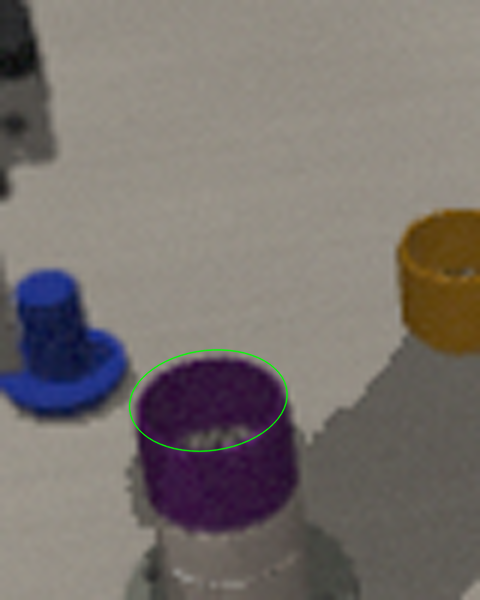

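Request:
send_rows(increments=[{"fingers":-1,"dp":[-0.03,0,0.036],"yaw":0},{"fingers":-1,"dp":[-0.06,0,0.072],"yaw":0},{"fingers":-1,"dp":[-0.09,0,0.108],"yaw":0},{"fingers":-1,"dp":[-0.12,0.0,0.144],"yaw":0},{"fingers":-1,"dp":[-0.15,0.02,0.18],"yaw":0},{"fingers":-1,"dp":[-0.157,0.06,0.188],"yaw":0},{"fingers":-1,"dp":[-0.157,0.094,0.188],"yaw":0},{"fingers":-1,"dp":[-0.157,0.094,0.188],"yaw":0},{"fingers":-1,"dp":[-0.157,0.094,0.188],"yaw":0},{"fingers":-1,"dp":[-0.157,0.094,0.188],"yaw":0}])

```text
time_s: 17.0
tool_pos: [0.4458, -0.0208, 0.1067]
orientation: [-0.707, 0.707, 0.001, 0.001]
force: [-0.2, -1.0, -0.1]
gripper_width: 0.998
```

Run:
```python
from snap import *
st=robot.observe()
C=(.445,-.018)
snap("wrist","w10",[circ("wrist",C,.028,.046,st),circ("wrist",C,.001,.046,st)],(150,100,360,310),3)
```

```text
17.0 [ 0.4458 -0.0208  0.1067] [[1.0, 0.002, 0.0], [-0.0, -0.0, 1.0], [0.002, -1.0, -0.0]] [-0.2 -1.  -0.1] 0.998 [-0.17  0.57  0.22  2.19 -0.3   0.41  0.29]
```

View pics/w10.png

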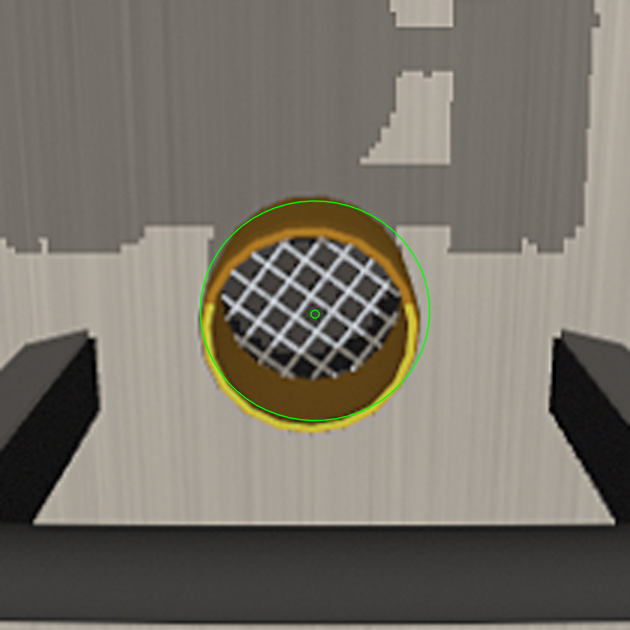

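Request:
send_rows(increments=[{"fingers":-1,"dp":[-0.002,0.01,-0.003],"yaw":0},{"fingers":-1,"dp":[-0.002,0.02,-0.003],"yaw":0},{"fingers":-1,"dp":[-0.002,0.02,-0.003],"yaw":0},{"fingers":-1,"dp":[-0.002,0.02,-0.003],"yaw":0}])

```text
time_s: 17.45
tool_pos: [0.4428, -0.0238, 0.0857]
orientation: [0.707, -0.707, 0.0, -0.0]
force: [-0.1, -0.3, 0.2]
gripper_width: 1.002
```

Run:
```python
from snap import *
st=robot.observe()
C=(.4437,-.022)
snap("wrist","w11",[circ("wrist",C,.028,.046,st),circ("wrist",C,.001,.046,st)],(150,100,360,310),3)
```

```text
17.45 [ 0.4428 -0.0238  0.0857] [[1.0, 0.0, 0.0], [-0.0, 0.0, 1.0], [0.0, -1.0, 0.0]] [-0.1 -0.3  0.2] 1.002 [-0.14  0.61  0.18  2.21 -0.31  0.35  0.31]
```

View pics/w11.png

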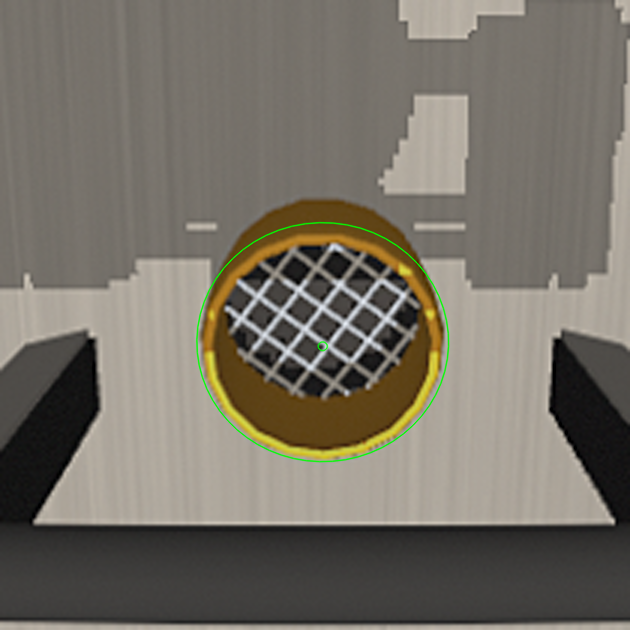

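Request:
send_rows(increments=[{"fingers":-1,"dp":[0,0.03,0],"yaw":0},{"fingers":-1,"dp":[0,0.049,0],"yaw":0},{"fingers":-1,"dp":[0,0.049,0],"yaw":0},{"fingers":1,"dp":[0,0.049,0],"yaw":0},{"fingers":1,"dp":[0,0.049,0],"yaw":0},{"fingers":1,"dp":[0,0.049,0],"yaw":0},{"fingers":1,"dp":[0,0.049,0],"yaw":0},{"fingers":1,"dp":[0,0.049,0],"yaw":0},{"fingers":1,"dp":[0,0.049,0],"yaw":0},{"fingers":1,"dp":[0,0.049,0],"yaw":0}])

```text
time_s: 18.5
tool_pos: [0.4429, -0.0237, 0.0369]
orientation: [0.707, -0.707, -0.0, -0.0]
force: [0.2, -0.2, 6.4]
gripper_width: 0.596
```

Request:
send_rows(increments=[{"fingers":1,"dp":[0,-0.03,0],"yaw":0},{"fingers":1,"dp":[0,-0.075,0],"yaw":0},{"fingers":1,"dp":[0,-0.12,0],"yaw":0},{"fingers":1,"dp":[0.02,-0.15,-0.02],"yaw":0},{"fingers":1,"dp":[0.05,-0.15,-0.056],"yaw":0},{"fingers":1,"dp":[0.08,-0.15,-0.091],"yaw":0},{"fingers":1,"dp":[0.11,-0.15,-0.125],"yaw":0},{"fingers":1,"dp":[0.14,-0.15,-0.16],"yaw":0},{"fingers":1,"dp":[0.159,-0.15,-0.183],"yaw":0},{"fingers":1,"dp":[0.159,-0.15,-0.183],"yaw":0},{"fingers":1,"dp":[0.159,-0.15,-0.183],"yaw":0},{"fingers":1,"dp":[0.159,-0.15,-0.183],"yaw":0}])

```text
time_s: 19.7
tool_pos: [0.6006, -0.2051, 0.186]
orientation: [0.708, -0.707, 0.0, 0.001]
force: [-1.0, 0.1, 0.2]
gripper_width: 0.601
```

Run:
```python
from snap import *
st=robot.observe()
C=(.6025,-.141);T=st["tool_pos"]
snap("wrist","w12",[circ("wrist",C,.028,.109,st),circ("wrist",T[:2],.028,T[2]-.037+.046,st)],(130,20,390,330),1.9)
```

```text
19.7 [ 0.6006 -0.2051  0.186 ] [[1.0, -0.002, -0.001], [0.001, 0.002, 1.0], [-0.002, -1.0, 0.002]] [-1.   0.1  0.2] 0.601 [ 0.02  0.69  0.45  1.62 -0.36  0.92  0.6 ]
```

View pics/w12.png

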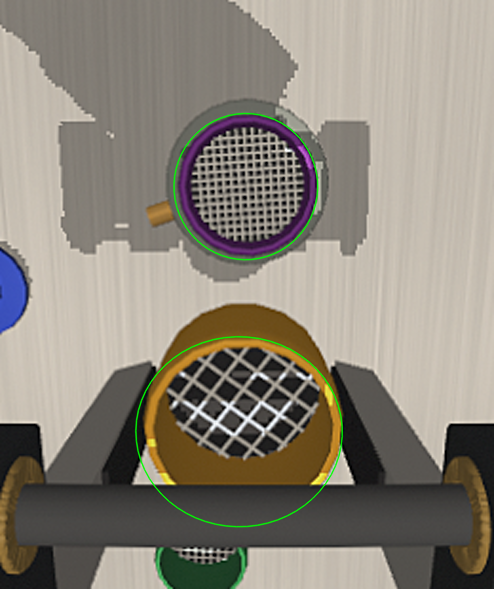

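Request:
send_rows(increments=[{"fingers":1,"dp":[0.002,0.0,0.035],"yaw":0},{"fingers":1,"dp":[0.002,0.01,0.064],"yaw":0},{"fingers":1,"dp":[0.002,0.025,0.064],"yaw":0},{"fingers":1,"dp":[0.002,0.032,0.064],"yaw":0},{"fingers":1,"dp":[0.002,0.032,0.064],"yaw":0},{"fingers":1,"dp":[0.002,0.032,0.064],"yaw":0},{"fingers":1,"dp":[0.002,0.032,0.064],"yaw":0}])

```text
time_s: 20.45
tool_pos: [0.6038, -0.1437, 0.1552]
orientation: [-0.707, 0.707, -0.0, 0.001]
force: [-0.1, -0.5, -0.0]
gripper_width: 0.599
```

Run:
```python
from snap import *
snap("scene","s12",[],(150,110,230,210),6)
print(robot.observe()["tool_pos"])
```

```text
20.45 [ 0.6038 -0.1437  0.1552] [[1.0, 0.001, 0.001], [-0.001, -0.001, 1.0], [0.001, -1.0, -0.001]] [-0.1 -0.5 -0. ] 0.599 [-0.07  0.71  0.44  1.69 -0.38  0.83  0.53]
[ 0.60380213 -0.14359006  0.15514952]
```

View pics/s12.png

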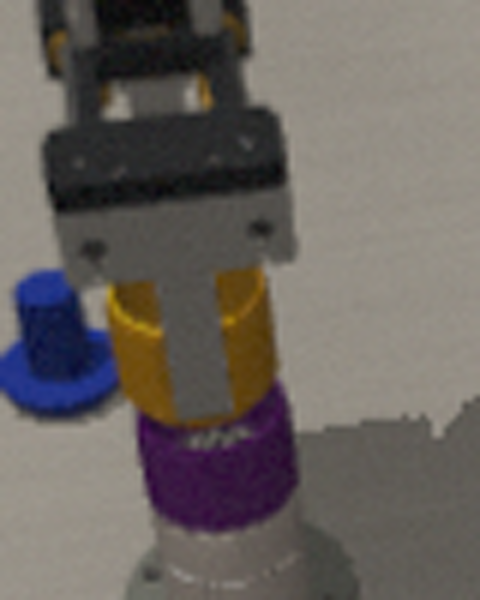

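Yellow sits about 3 mm to −y of the column (scene: yellow 110–275 vs purple 138–297); move +y 3 mm, −x 1 mm, then lower.

Request:
send_rows(increments=[{"fingers":1,"dp":[-0.001,0.0,0.003],"yaw":0},{"fingers":1,"dp":[-0.001,0.004,0.003],"yaw":0},{"fingers":1,"dp":[-0.001,0.007,0.003],"yaw":0},{"fingers":1,"dp":[-0.001,0.009,0.003],"yaw":0},{"fingers":1,"dp":[-0.001,0.011,0.003],"yaw":0},{"fingers":1,"dp":[-0.001,0.013,0.003],"yaw":0},{"fingers":1,"dp":[-0.001,0.013,0.003],"yaw":0}])

```text
time_s: 21.2
tool_pos: [0.6024, -0.14, 0.1411]
orientation: [-0.707, 0.707, -0.0, -0.0]
force: [0.0, -0.7, 0.1]
gripper_width: 0.597
```

Request:
send_rows(increments=[{"fingers":1,"dp":[0.0,0.001,-0.001],"yaw":0},{"fingers":1,"dp":[0.0,0.002,-0.001],"yaw":0},{"fingers":1,"dp":[0.0,0.003,-0.001],"yaw":0},{"fingers":1,"dp":[0.0,0.003,-0.001],"yaw":0}])

```text
time_s: 21.6
tool_pos: [0.6028, -0.141, 0.1391]
orientation: [-0.707, 0.707, 0.0, 0.0]
force: [-1.4, 0.0, 5.6]
gripper_width: 0.6
```

Request:
send_rows(increments=[{"fingers":-1,"dp":[0,0,0],"yaw":0},{"fingers":-1,"dp":[0,0,0],"yaw":0},{"fingers":-1,"dp":[0,0,0],"yaw":0},{"fingers":-1,"dp":[0,0,0],"yaw":0},{"fingers":-1,"dp":[0,-0.001,0],"yaw":0},{"fingers":-1,"dp":[0,-0.03,0],"yaw":0},{"fingers":-1,"dp":[0,-0.065,0],"yaw":0},{"fingers":-1,"dp":[0,-0.1,-0.01],"yaw":0},{"fingers":-1,"dp":[0,-0.1,-0.05],"yaw":0},{"fingers":-1,"dp":[0,-0.1,-0.07],"yaw":0},{"fingers":-1,"dp":[0,-0.1,-0.07],"yaw":0},{"fingers":-1,"dp":[0,-0.1,-0.07],"yaw":0}])

```text
time_s: 22.8
tool_pos: [0.6024, -0.2102, 0.2382]
orientation: [0.708, -0.707, 0.0, -0.0]
force: [0.1, 1.4, -0.9]
gripper_width: 1.0
```

Run:
```python
from snap import *
st=robot.observe()
C=(.6025,-.141);T=st["tool_pos"]
L=(.450,-.191)
snap("wrist","w13",[circ("wrist",C,.028,.148,st),circ("wrist",L,.028,.013,st)],(60,20,390,330),1.8)
snap("scene","s13",[],(130,90,230,210),5)
```

```text
22.8 [ 0.6024 -0.2102  0.2382] [[1.0, -0.0, 0.001], [-0.001, 0.001, 1.0], [-0.0, -1.0, 0.001]] [ 0.1  1.4 -0.9] 1.0 [ 0.01  0.65  0.48  1.55 -0.33  1.03  0.58]
22.85 [ 0.6026 -0.2091  0.238 ] [[1.0, -0.001, -0.001], [0.001, 0.002, 1.0], [-0.001, -1.0, 0.002]] [-0.3  0.8  0.5] 1.0 [ 0.01  0.65  0.48  1.55 -0.33  1.03  0.58]
```

View pics/w13.png

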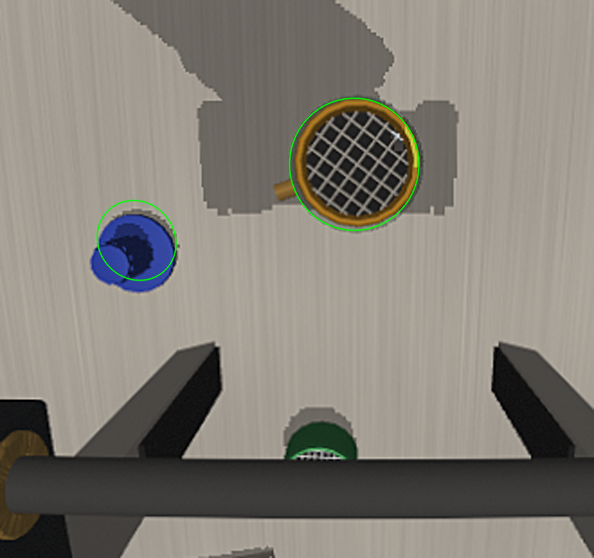

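View pics/s13.png

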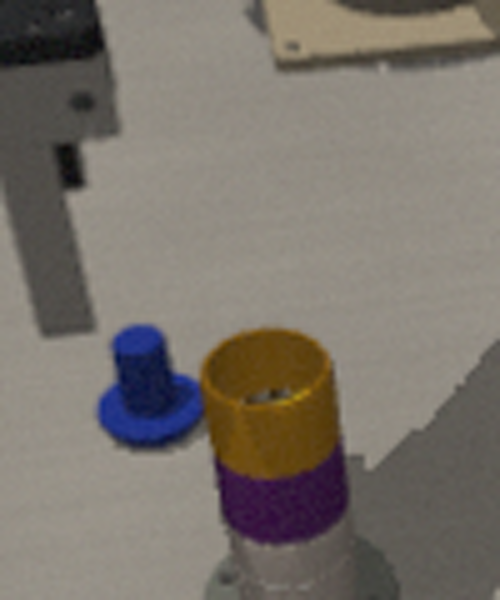

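Request:
send_rows(increments=[{"fingers":-1,"dp":[-0.04,0,0.002],"yaw":0},{"fingers":-1,"dp":[-0.08,0,0.004],"yaw":0},{"fingers":-1,"dp":[-0.12,0,0.007],"yaw":0},{"fingers":-1,"dp":[-0.152,0.02,0.009],"yaw":0},{"fingers":-1,"dp":[-0.152,0.06,0.009],"yaw":0},{"fingers":-1,"dp":[-0.152,0.1,0.009],"yaw":0},{"fingers":-1,"dp":[-0.152,0.128,0.009],"yaw":0},{"fingers":-1,"dp":[-0.152,0.128,0.009],"yaw":0},{"fingers":-1,"dp":[-0.152,0.128,0.009],"yaw":0},{"fingers":-1,"dp":[-0.152,0.128,0.009],"yaw":0}])

```text
time_s: 23.9
tool_pos: [0.4517, -0.2018, 0.1118]
orientation: [-0.707, 0.707, 0.001, 0.001]
force: [0.4, -0.3, 0.9]
gripper_width: 0.999
```

Run:
```python
from snap import *
st=robot.observe()
C=(.450,-.2)
snap("wrist","w14",[circ("wrist",C,.028,.013,st),circ("wrist",C,.013,.055,st)],(150,100,360,310),3)
```

```text
23.9 [ 0.4517 -0.2018  0.1118] [[1.0, 0.002, -0.001], [0.001, -0.001, 1.0], [0.002, -1.0, -0.001]] [ 0.4 -0.3  0.9] 0.999 [ 0.11  0.63  0.37  2.06 -0.44  0.52  0.8 ]
```

View pics/w14.png

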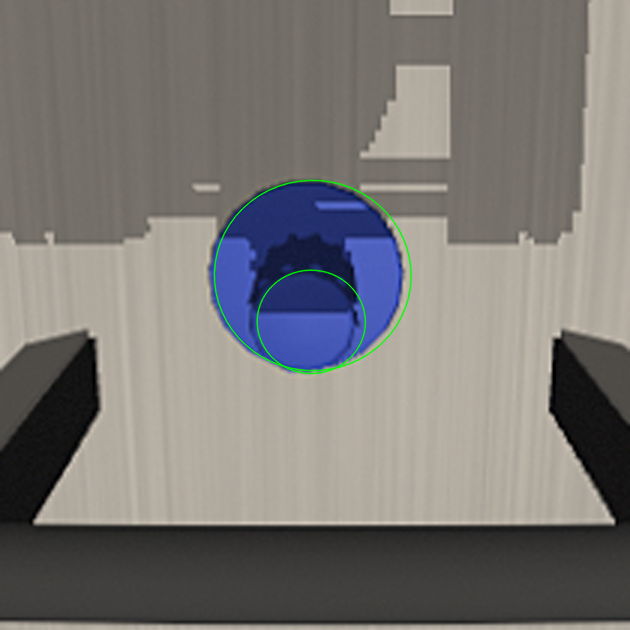

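Request:
send_rows(increments=[{"fingers":-1,"dp":[-0.003,0.02,0],"yaw":0},{"fingers":-1,"dp":[-0.003,0.045,0],"yaw":0},{"fingers":-1,"dp":[-0.003,0.068,0],"yaw":0},{"fingers":-1,"dp":[-0.003,0.068,0],"yaw":0},{"fingers":-1,"dp":[-0.003,0.068,0],"yaw":0},{"fingers":1,"dp":[-0.003,0.068,0],"yaw":0},{"fingers":1,"dp":[-0.003,0.068,0],"yaw":0},{"fingers":1,"dp":[-0.003,0.068,0],"yaw":0},{"fingers":1,"dp":[-0.003,0.068,0],"yaw":0},{"fingers":1,"dp":[-0.003,0.068,0],"yaw":0},{"fingers":1,"dp":[-0.003,0.068,0],"yaw":0},{"fingers":1,"dp":[-0.003,0.068,0],"yaw":0},{"fingers":1,"dp":[-0.003,0.068,0],"yaw":0}])

```text
time_s: 25.25
tool_pos: [0.4475, -0.2017, 0.0424]
orientation: [0.707, -0.707, 0.0, 0.0]
force: [-0.6, 0.5, -0.4]
gripper_width: 0.355
```

Request:
send_rows(increments=[{"fingers":1,"dp":[0,0,0],"yaw":0},{"fingers":1,"dp":[0,0,0],"yaw":0},{"fingers":1,"dp":[0,0,0],"yaw":0},{"fingers":1,"dp":[0,0,0],"yaw":0}])

```text
time_s: 25.65
tool_pos: [0.4476, -0.2017, 0.0424]
orientation: [0.707, -0.707, 0.0, 0.0]
force: [0.2, -0.5, -0.6]
gripper_width: 0.272
```

Request:
send_rows(increments=[{"fingers":1,"dp":[0,-0.03,0],"yaw":0},{"fingers":1,"dp":[0,-0.07,0],"yaw":0},{"fingers":1,"dp":[0,-0.11,0],"yaw":0},{"fingers":1,"dp":[0,-0.15,0],"yaw":0},{"fingers":1,"dp":[0.02,-0.18,0],"yaw":0},{"fingers":1,"dp":[0.055,-0.19,-0.002],"yaw":0},{"fingers":1,"dp":[0.09,-0.19,-0.004],"yaw":0},{"fingers":1,"dp":[0.125,-0.19,-0.004],"yaw":0},{"fingers":1,"dp":[0.155,-0.19,-0.004],"yaw":0},{"fingers":1,"dp":[0.155,-0.19,-0.004],"yaw":0},{"fingers":1,"dp":[0.155,-0.19,-0.004],"yaw":0},{"fingers":1,"dp":[0.155,-0.19,-0.004],"yaw":0}])

```text
time_s: 26.85
tool_pos: [0.601, -0.2061, 0.2323]
orientation: [0.707, -0.707, 0.001, 0.0]
force: [-0.4, 0.7, 0.5]
gripper_width: 0.275
```

Run:
```python
from snap import *
st=robot.observe()
C=(.6025,-.141);T=st["tool_pos"];b=T[2]-.0424
snap("wrist","w15",[circ("wrist",C,.028,.148,st),circ("wrist",T[:2],.028,b+.013,st),circ("wrist",T[:2],.013,b+.055,st)],(130,20,390,330),1.9)
```

```text
26.85 [ 0.601  -0.2061  0.2323] [[1.0, -0.002, 0.001], [-0.001, 0.0, 1.0], [-0.002, -1.0, 0.0]] [-0.4  0.7  0.5] 0.275 [-0.    0.65  0.5   1.57 -0.35  1.01  0.59]
```

View pics/w15.png

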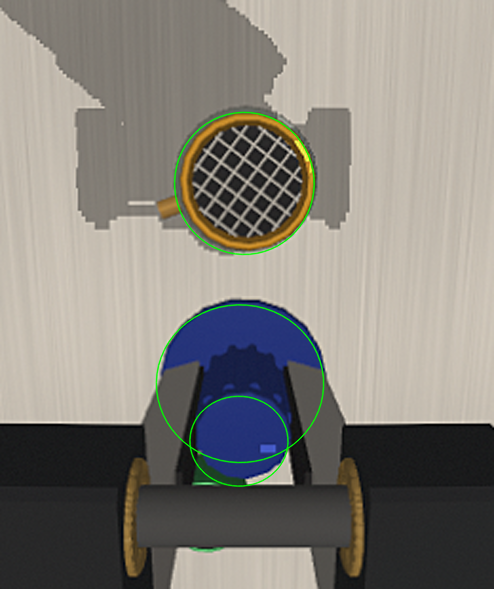

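Request:
send_rows(increments=[{"fingers":1,"dp":[0.002,0.0,0.035],"yaw":0},{"fingers":1,"dp":[0.002,0.01,0.064],"yaw":0},{"fingers":1,"dp":[0.002,0.025,0.064],"yaw":0},{"fingers":1,"dp":[0.002,0.034,0.064],"yaw":0},{"fingers":1,"dp":[0.002,0.034,0.064],"yaw":0},{"fingers":1,"dp":[0.002,0.034,0.064],"yaw":0},{"fingers":1,"dp":[0.002,0.034,0.064],"yaw":0}])

```text
time_s: 27.6
tool_pos: [0.6047, -0.143, 0.1992]
orientation: [-0.707, 0.707, -0.0, 0.001]
force: [-0.3, -0.8, -0.4]
gripper_width: 0.271
```

Run:
```python
from snap import *
snap("scene","s16",[],(150,80,230,180),6)
```

```text
27.6 [ 0.6047 -0.143   0.1992] [[1.0, 0.001, 0.002], [-0.002, -0.001, 1.0], [0.001, -1.0, -0.001]] [-0.3 -0.8 -0.4] 0.271 [-0.1   0.67  0.48  1.65 -0.37  0.92  0.52]
```

View pics/s16.png

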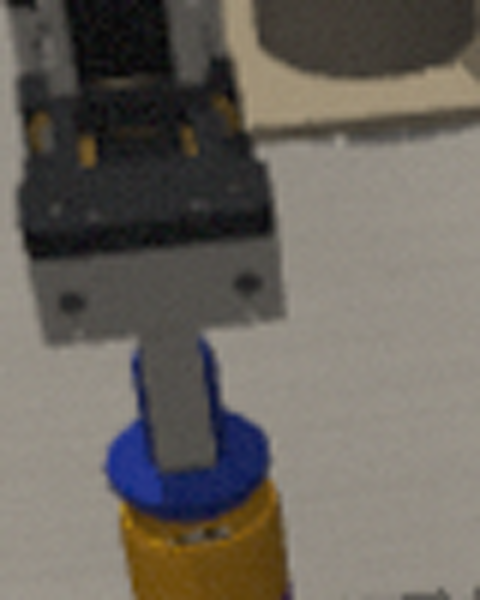

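Request:
send_rows(increments=[{"fingers":1,"dp":[-0.002,0.0,0.001],"yaw":0},{"fingers":1,"dp":[-0.002,0.004,0.001],"yaw":0},{"fingers":1,"dp":[-0.002,0.007,0.001],"yaw":0},{"fingers":1,"dp":[-0.002,0.009,0.001],"yaw":0},{"fingers":1,"dp":[-0.002,0.011,0.001],"yaw":0},{"fingers":1,"dp":[-0.002,0.013,0.001],"yaw":0},{"fingers":1,"dp":[-0.002,0.013,0.001],"yaw":0}])

```text
time_s: 28.35
tool_pos: [0.6025, -0.1408, 0.1852]
orientation: [-0.707, 0.707, -0.0, -0.0]
force: [0.6, -0.3, 0.3]
gripper_width: 0.272
```

Request:
send_rows(increments=[{"fingers":1,"dp":[0.0,0.001,0],"yaw":0},{"fingers":1,"dp":[0.0,0.002,0],"yaw":0},{"fingers":1,"dp":[0.0,0.003,0],"yaw":0},{"fingers":1,"dp":[0.0,0.003,0],"yaw":0}])

```text
time_s: 28.75
tool_pos: [0.603, -0.1412, 0.1833]
orientation: [-0.707, 0.707, 0.0, 0.001]
force: [-0.0, -0.5, 4.6]
gripper_width: 0.27
```

Request:
send_rows(increments=[{"fingers":-1,"dp":[0,0,0],"yaw":0},{"fingers":-1,"dp":[0,0,0],"yaw":0},{"fingers":-1,"dp":[0,0,0],"yaw":0},{"fingers":-1,"dp":[0,0,0],"yaw":0},{"fingers":-1,"dp":[0,0,0],"yaw":0},{"fingers":-1,"dp":[0,0,0],"yaw":0},{"fingers":-1,"dp":[0,-0.03,0],"yaw":0},{"fingers":-1,"dp":[0,-0.06,0],"yaw":0},{"fingers":-1,"dp":[0,-0.09,0],"yaw":0},{"fingers":-1,"dp":[0,-0.1,-0.04],"yaw":0},{"fingers":-1,"dp":[0,-0.1,-0.07],"yaw":0},{"fingers":-1,"dp":[0,-0.1,-0.07],"yaw":0},{"fingers":-1,"dp":[0,-0.1,-0.07],"yaw":0},{"fingers":-1,"dp":[0,-0.1,-0.07],"yaw":0}])

```text
time_s: 30.15
tool_pos: [0.6027, -0.2091, 0.2819]
orientation: [0.708, -0.707, -0.0, 0.001]
force: [0.2, 0.7, -0.8]
gripper_width: 0.999
```

Run:
```python
from snap import *
st=robot.observe()
C=(.603,-.141)
snap("wrist","w17",[circ("wrist",C,.028,.154,st),circ("wrist",C,.013,.196,st)],(130,20,390,330),1.9)
snap("scene","s17",[],(140,70,240,230),3.7)
snap("top","t17")
print(w2pix("top",[[.6030,-.141,.196]]))
```

```text
30.15 [ 0.6027 -0.2091  0.2819] [[1.0, -0.001, -0.001], [0.001, 0.002, 1.0], [-0.001, -1.0, 0.002]] [ 0.2  0.7 -0.8] 0.999 [-0.01  0.61  0.52  1.5  -0.32  1.12  0.58]
30.2 [ 0.6028 -0.2089  0.282 ] [[1.0, -0.001, -0.002], [0.002, 0.001, 1.0], [-0.001, -1.0, 0.001]] [-0.2  0.5  0.3] 1.002 [-0.01  0.61  0.52  1.5  -0.32  1.12  0.58]
30.25 [ 0.6028 -0.209   0.2821] [[1.0, -0.001, -0.002], [0.002, 0.001, 1.0], [-0.001, -1.0, 0.001]] [-0.1  0.  -0.4] 0.998 [-0.01  0.61  0.52  1.5  -0.32  1.12  0.58]
[[318.95871589 179.15319551]]
```

View pics/w17.png

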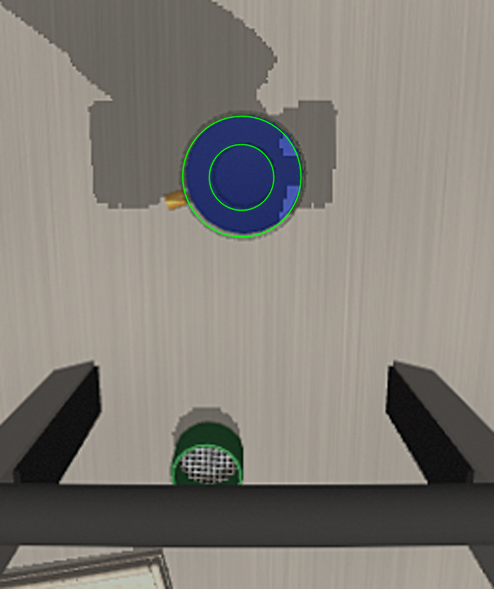

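View pics/s17.png

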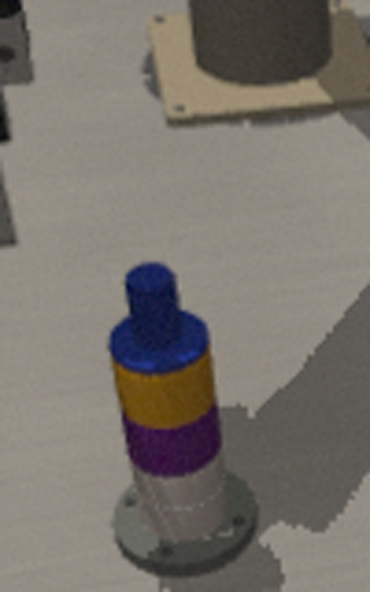

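View pics/t17.png

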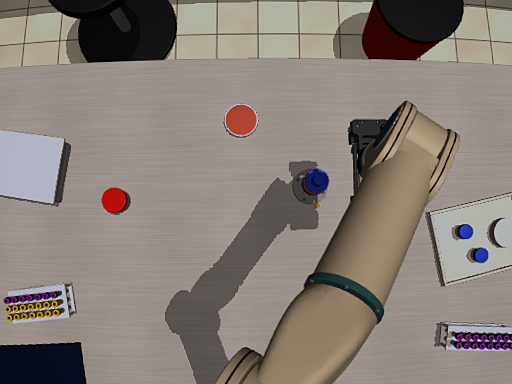

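The wrist view shows the lid concentric with the column, at about (242,177) on a prediction of (242,177). The scene view shows a straight, closed stack, and in the top view the jar (114,200) and dish (241,120) have not moved. The gripper is clear, so I'm handing the job in.

```bash
python3 -c "
from cell import robot
print(robot.finish_job())"
```

```text
the job is handed in; nothing more can be done
None
```

The column is built and handed in at about 30 s of the 115 s allowed. No verdict was reported, so the result below rests on my own checks.

- **Cup:** I pressed it down onto the spigot until it stopped dead at 31 N. The gripper was then at 54.4 mm, where 55 mm was expected for fully home.
- **Purple, yellow, lid:** Each one met the part below at 5 to 6 N. They stopped within 0.3 mm of their computed seated heights, and I released each one.
- **Last pictures:** The stack looks straight, with no gaps between parts. The lid lies within about 1 mm of the column axis near (0.603, -0.141). The jar and dish are where they started, and the gripper is open and clear of everything.
- **Green sieve:** The arm never came near it. It was hidden by the arm in the last top view and partly hidden in the last wrist view, so I did not measure its final position.
- **Disagreements:** My first positions from the top camera were off by up to about 6 mm from the wrist camera's, so I used the wrist camera for each grasp. The scene camera showed each part held about 2 to 3 mm to one side before it was lowered (about 1.5 mm for the lid). I corrected for that each time, except for the cup, where I shifted about 1 mm because of a sideways force of about 3 N.

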